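# Power up and wake a control unit

## Robot

A 6-joint arm with a two-finger parallel gripper is mounted at the origin on the work surface. World frame = base frame: x ahead of the robot, y to its left, z up, the work surface at z = 0. Lengths are in m, angles in rad, forces in N, time in s.
With the tool pointing down it reaches from about 0.35 to 0.975 m from the base axis. Payload 4.9 kg.
Tool frame: the origin (TCP) lies on the mounting face of the last link; the fingertips stand 173 mm ahead of it and the grasp point (between the pads) lies 155 mm ahead of it; z points along the fingers, y is the line along which they close (so a half turn about z gives the same grasp; the last joint's range is limited). The gripper opens to 85 mm and grips with 20 to 120 N. Pads are 22 mm wide; open, the fingers measure 114 mm over their backs; the gripper's body (76 mm by 85 mm) begins 54 mm behind the grasp point. The pads swing forward as they close: fully open they stand 13 mm farther back than shut.
Start: joints at [1.126, 0.053, 1.613, -0, 1.476, -0.119], TCP at [0.2, 0.592, 0.405] pointing down, gripper open.
Joint ranges: [-3.01, 3.01], [-1.01, 2.22], [0.06, 2.58], [-1.02, 4.17], [0.09, 2.62], [-3.14, 3.14]. Speed limits (rad/s): [2.57, 2.57, 3.14, 3.14, 3.14, 3.14].

## Interface

Orientations are given as [roll, pitch, yaw] about the fixed x, y, z axes, in that order (R = Rz(yaw) Ry(pitch) Rx(roll)).
In Python, from station import * gives the robot as it stands.
- The arm moves only by the tool servo_tool, never from a script. Its argument "rows" is a list of rows, each a list of 7 numbers: the shift along the tool's x, y, z normalised to -1 to 1, where 1 is 0.4 m, then the turn, a rotation vector about the tool's x, y, z normalised to -1 to 1, where 1 is 1.5 rad, then the closure, from -1 (fully open) to 1 (shut). A call has 1 to 5 rows; each row is the pose to reach, as a shift and turn from the pose commanded when the call began, along the tool's axes at that moment; what a row does not reach only later rows make up. A row lasts 1/12 s, in which the tool goes at most 41.7 mm and 7.16 degrees, less where a joint would pass 70% of its speed; a pose out of reach is approached as far as the arm can. A call with a number of a shift or a turn outside -1 to 1 is refused whole. A call with a gripper value outside its range is refused whole. The fingers move at their own pace and stop on an object; "squeeze" is the grip in N (left out, the last holds). Time passes only in rows, so rows that repeat a pose let the fingers close. It gives the time, the measured TCP pose, the force, the opening and the grip force at its end, in the units of the state.
- sense(): the state, without advancing time (a new reading comes with each control period).
- snapshot(name): name is "scene" or "side" or "wrist"; returns the picture (480x640x3 uint8, red, green, blue); there is no depth.
- camera_info(name): a dict with "fx", "fy", "cx", "cy" (pixels), "dist" ([k1, k2, p1, p2, k3] as OpenCV has them; the pictures are not rectified), "R" (3x3) and "t" (3): a world point X has camera coordinates R X + t. Camera axes: x right, y down, z forward; pixel columns grow to the right and rows downward; lengths in m; the calibration is good to about 2 mm. A picture is of the moment at which its call begins: read the wrist's pose just before it. camera_info takes no time and is no camera call; for the wrist camera it gives the pose at the moment of the call.
- hand_in(): hands the job in; it is judged then, once.
The state is a dict: "time": time; "joint_positions": joint angles; "joint_vel": joint speeds; "joint_torque": joint torques, N m; "tool_pos": TCP position; "orientation": TCP orientation; "ft_force": force on the tool from outside, world axes, zero at the start; "wrist_torque": the same for the moment, N m; "width": finger opening in m; "grip_force": force on a finger pad.
Only numpy, scipy, OpenCV 4.12 (cv2) and the standard library are available. Lean on these libraries where they do the work, as an engineer would, in place of code of your own. Each camera call takes 0.05 s, during which the arm holds its last target. There are 200 camera calls.

## Task

Bring up the control unit on the lab bench, using only your closed fingertips: on the grey power box push in the raised half of the wide rocker until it is fully over, then push in the raised half of the narrow rocker beside it in the same way, and after that press the round key on the black interface box right down for a moment and let it come back up. Keep to this order, leave both rockers on, and do not press the square key. Do not pick up or shove any of the loose things lying around.

Things in the scene. Friction and masses are not known exactly. Their poses are not given: they have to be found in the camera images.
- power_box: grey metal box, 150 (x) x 190 (y) x 60 mm high, fixed to the bench, standing left or right; origin at the centre of its underside, -x is its front. The two rocker modules sit on its top (60 mm above the table), 84 mm apart along y, 20 mm in front of its middle; either may be the left one. A loose green plug lies behind them
- interface_box: black box with red end pieces, 134 (x) x 182 (y) x 40 mm high, fixed to the bench on the other side; origin at the centre of its underside. Two key modules sit on its top (plates 50 x 50 x 10 mm, undersides 38 mm above the table), 74 mm apart along y; either may be the left one
- wide_rocker_press (a point): centre line of the face of the wide rocker's far (+x) half, raised at the start, 15 mm from the hinge axis; moves with the rocker: 84 mm above the table when off, 79 mm when fully pushed in, and 1 mm sideways. Its x axis points along the rocker away from the hinge (level when off, tipped down 0.35 rad when on)
- wide_rocker_base: wide rocker's module: aluminium plate 64 x 56 x 12 mm with a dark grey plastic rocker 48 mm long (along x) and 42 mm wide; origin at the centre of the plate's underside. The rocker's top is a shallow V: two flat faces, 24 mm long each, that meet over the hinge axis, 19 mm above the origin (79 mm above the table)
- narrow_rocker_press (a point): centre line of the face of the narrow rocker's far (+x) half, raised at the start, 15 mm from the hinge axis; moves with the rocker: 84 mm above the table when off, 79 mm when fully pushed in, and 1 mm sideways. Its x axis points along the rocker away from the hinge (level when off, tipped down 0.35 rad when on)
- narrow_rocker_base: narrow rocker's module: aluminium plate 64 x 56 x 12 mm with a dark grey plastic rocker 48 mm long (along x) and 18 mm wide; origin at the centre of the plate's underside. The rocker's top is a shallow V: two flat faces, 24 mm long each, that meet over the hinge axis, 19 mm above the origin (79 mm above the table)
- wide_rocker (a joint): hinge angle of the wide rocker, rad: 0 off (far half raised), 0.35 on (far half level, near half raised). No spring: friction of 0.06 N m (4 to 5 N at the press point) holds it where it is left. Starts at 0 to 0.04
- narrow_rocker (a joint): hinge angle of the narrow rocker, rad: 0 off (far half raised), 0.35 on (far half level, near half raised). No spring: friction of 0.06 N m (4 to 5 N at the press point) holds it where it is left. Starts at 0 to 0.04
- round_key_top (a point): centre of the top of the round key, a white plastic cap 32 mm in diameter that stands 9 mm above its plate (57 mm above the table); moves down with it. Sprung: 1.5 N starts it, 5 N holds it fully down, and it returns when let go
- round_key (a joint): how far the round key is pressed, m: 0 up, 0.006 fully down
- square_key_top (a point): centre of the top of the square key, a white plastic cap 29 x 29 mm, same height, travel and spring as the round one; not to be pressed
- square_key (a joint): how far the square key is pressed, m: 0 up, 0.006 fully down
- white_plug: loose white plug, 47 x 22 x 24 mm, lying between the two boxes; origin under its body
- green_plug: loose green plug, 47 x 22 x 24 mm, lying on the power box's top behind the rockers; origin under its body
- mug: loose white mug, 80 mm across, 90 mm high, upright, towards the back right; origin at the centre of its foot
- solder_spool: loose steel solder spool, 52 mm across, 40 mm high, upright, left of the boxes; origin at the centre of its underside
- screwdriver: loose screwdriver lying at the front left; origin under its middle
- multimeter: loose yellow multimeter, 150 x 75 x 34 mm, lying flat on the right; origin at the centre of its underside
- mouse: loose black computer mouse, 100 x 60 x 34 mm, on the left; origin under its body

How it is judged:
On the way, in this order (a step that is already met when the one before it is completed fails the run):
1. the wide rocker is pushed over to on (value of joint wide_rocker above 0.28 rad), for 0.2 s.
2. the narrow rocker is pushed over to on (value of joint narrow_rocker above 0.28 rad), for 0.2 s.
3. the round key is pressed right down (value of joint round_key above 0.0045 m and contact force between the fingers and round_key above 0.5 N), for 0.15 s.
At the end, for the whole second after the job is handed in: both rockers stand on (each beyond 0.27 of 0.35 rad) and both keys are up again (within 1.5 mm) (value of joint each of wide_rocker, narrow_rocker above 0.27 rad and value of joint each of round_key, square_key below 0.0015 m); the robot touches nothing.
It fails at once if the narrow rocker goes on while the wide one is off (value of joint narrow_rocker above 0.2 rad and value of joint wide_rocker below 0.2 rad).
It fails at once if the round key is pressed while either rocker is off (value of joint round_key above 0.003 m and value of joint any of narrow_rocker, wide_rocker below 0.2 rad).
It fails at once if the square key is pressed by 3 mm or more (value of joint square_key above 0.003 m).
It fails at once if a loose thing is lifted or shifted by more than 20 mm (distance of any of white_plug, green_plug, mug, solder_spool, screwdriver, multimeter, mouse from where it was at the start of the episode above 0.02 m).
It fails at once if the mug is tipped by more than 0.4 rad (angle between mug's own z axis and vertical above 0.4 rad).
It also fails if it takes over 51 s, if anything falls off the work surface, if the arm or the gripper's body presses on something with over 40 N, if the wrist force passes 120 N, or if a joint passes its speed limit or range.

## Working session

There is one attempt and no reset: what is moved stays moved. The work goes in short steps, Python scripts to look and compute and a tool call to move; the robot and the scene stay as the last step left them, time stands still between calls to the robot, and variables do not carry over. Pictures are saved under pics/ and viewed, at most 10 in all, crops included, and the job is handed in when it is done.

Besides the shell and the picture viewer there is one more tool, called after "Call:" as name(argument=value, ...), one argument or row to a line, values as JSON. servo_tool: Moves the arm, as the interface text tells. Scaled input: -1 to 1 covers 0.4 m each way for a shift and 1.5 rad each way for a turn. Its arguments: {"type":"object","properties":{"rows":{"type":"array"},"squeeze":{"type":"number"}},"required":["rows"]}

```bash
mkdir -p pics
python3 - <<'E'
from station import *
import cv2
s=sense();print({k:s[k] for k in('time','tool_pos','orientation','width')})
for n in("scene","side"):
    cv2.imwrite(f"pics/{n}0.png",snapshot(n)[:,:,::-1]);c=camera_info(n)
    print(n,c['fx'],c['dist'],(-c['R'].T@c['t'] if hasattr(c['R'],'T') else c['t']),c['R'])
E
```

```text
{'time': 0.0, 'tool_pos': array([0.1999495 , 0.59187453, 0.4034683 ]), 'orientation': array([-3.13954743e+00, -1.86454989e-04,  2.81578015e+00]), 'width': 0.08523110594774322}
scene 583.1998667420014 [-0.02839077  0.          0.          0.          0.        ] [ 1.34856635 -0.17199325  1.10641684] [[ 0.2191672   0.97554577 -0.0166191 ]
 [ 0.73682962 -0.17665431 -0.65259127]
 [-0.63956848  0.13078115 -0.75752785]]
side 487.05154889381197 [-0.10159767  0.          0.          0.          0.        ] [0.41714574 0.65512788 0.85048357] [[-0.99425355 -0.1067456   0.00807788]
 [-0.08557059  0.7471455  -0.65912918]
 [ 0.06432379 -0.65603276 -0.75198635]]
```

View pics/scene0.png

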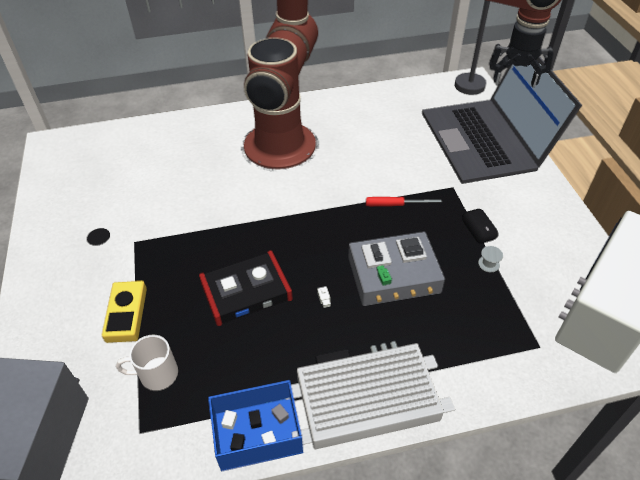

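View pics/side0.png

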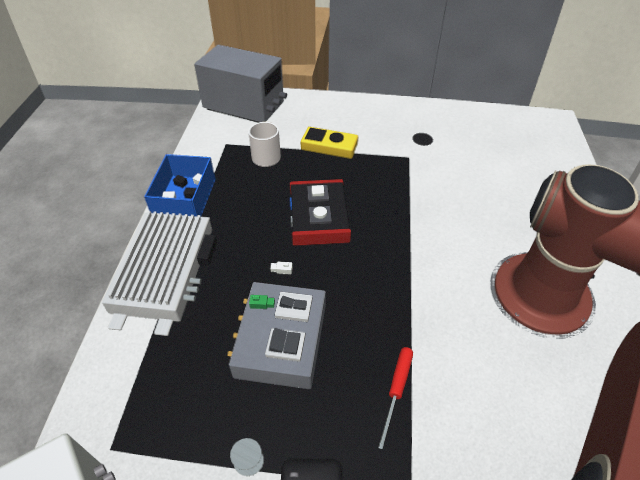

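The scene picture shows the power box on the +y side, with the wide rocker at (412,248) and the narrow one at (377,253). The round key is at (259,273) and the square one at (228,283). In the side picture the wide rocker is at (286,343), the narrow at (293,305), the round key at (320,212) and the square at (318,190).

```bash
cat > h.py <<'E'
import numpy as np, cv2
def ray(c,p):
    K=np.array([[c['fx'],0,c['cx']],[0,c['fy'],c['cy']],[0,0,1.]])
    u=cv2.undistortPoints(np.array([[p]],float),K,np.array(c['dist'],float))[0,0]
    R=np.array(c['R']);d=R.T@np.array([u[0],u[1],1]);return -R.T@np.array(c['t']),d/np.linalg.norm(d)
def plane(c,p,z):
    o,d=ray(c,p);return o+d*(z-o[2])/d[2]
def tri(rs):
    A=[np.eye(3)-np.outer(d,d) for o,d in rs]
    X=np.linalg.solve(sum(A),sum(a@o for a,(o,d) in zip(A,rs)))
    return X,max(np.linalg.norm(a@(X-o)) for a,(o,d) in zip(A,rs))
def blob(img,p,r=22,th=None,seed=12):
    "bright blob nearest p, filled hull: centroid, area, min-area rect"
    g=cv2.cvtColor(img,cv2.COLOR_RGB2GRAY);x0,y0=int(p[0]-r),int(p[1]-r)
    w=g[y0:y0+2*r,x0:x0+2*r]
    th=th or cv2.threshold(w,0,255,cv2.THRESH_OTSU)[0]
    cs,_=cv2.findContours((w>th).astype('uint8'),cv2.RETR_EXTERNAL,cv2.CHAIN_APPROX_NONE)
    c=max((cv2.convexHull(k) for k in cs),key=cv2.contourArea)
    m=cv2.moments(c);return np.array([m['m10']/m['m00']+x0,m['m01']/m['m00']+y0]),m['m00'],cv2.minAreaRect(c)
E
python3 - <<'E'
from station import *
from h import *
P=dict(wide=((412,248),(286,343),None,.07),narrow=((377,253),(293,305),None,.07),round=((259,273),(320,212),170,.057),square=((228,283),(318,190),170,.057))
I=[cv2.imread(f"pics/{n}0.png")[:,:,::-1].copy() for n in("scene","side")];C=[camera_info(n) for n in("scene","side")]
for n,(a,b,th,z) in P.items():
    B=[blob(I[i],p,(18,24)[i] if th is None else 13,th) for i,p in enumerate((a,b))]
    X,e=tri([ray(C[i],B[i][0]) for i in(0,1)])
    print(n,[x[0].round(1) for x in B],[x[1] for x in B],'X',X.round(4),'miss',round(e,4),[plane(C[i],B[i][0],z)[:2].round(3) for i in(0,1)])
c=camera_info("wrist");s=sense()
from scipy.spatial.transform import Rotation as Ro
Rt=Ro.from_euler('xyz',s['orientation']).as_matrix()
print(Rt.round(3),'cam in tool',Rt.T@(-np.array(c['R']).T@c['t']-s['tool_pos']),(np.array(c['R'])@Rt).round(2),c['fx'],s['joint_positions'])
E
```

```text
wide [array([411.6, 249.7]), array([285.5, 342.5])] [1067.5, 2209.0] X [0.5297 0.2199 0.0683] miss 0.0014 [array([0.532, 0.22 ]), array([0.528, 0.22 ])]
narrow [array([376.1, 253.4]), array([292. , 307.2])] [508.0, 1950.0] X [0.5263 0.1386 0.0689] miss 0.0034 [array([0.524, 0.136]), array([0.528, 0.142])]
round [array([258.7, 272.1]), array([319.5, 211.5])] [106.0, 98.0] X [ 0.5056 -0.1364  0.0558] miss 0.0017 [array([ 0.505, -0.137]), array([ 0.507, -0.133])]
square [array([228. , 282.6]), array([317.5, 189.5])] [129.5, 94.0] X [ 0.5192 -0.2093  0.056 ] miss 0.0012 [array([ 0.519, -0.21 ]), array([ 0.52 , -0.207])]
[[-0.947  0.32  -0.001]
 [ 0.32   0.947 -0.002]
 [ 0.    -0.002 -1.   ]] cam in tool [0.07531719 0.00023593 0.03142816] [[-0.    1.   -0.  ]
 [-0.96 -0.   -0.29]
 [-0.29  0.    0.96]] 423.5037395313465 [ 1.12598162e+00  5.33141830e-02  1.61413676e+00  1.14545160e-05
  1.47598289e+00 -1.19038339e-01]
```

Call:
servo_tool(
  rows=[
    [-0.07, -0.05, 0, 0, 0, 0, 1],
    [-0.16, -0.11, 0, 0, 0, 0, 1],
    [-0.25, -0.17, 0, 0, 0, 0, 1],
    [-0.34, -0.23, 0, 0, 0, 0, 1],
    [-0.43, -0.28, 0, 0, 0, 0, 1],
  ],
  squeeze=20,
)

```text
time: 0.52
tool_pos: [0.3246, 0.4324, 0.4041]
orientation: [-3.141, -0.0, 2.817]
ft_force: [1.0, 0.7, -1.2]
width: 0.0255
grip_force: 0.0
```

Call:
servo_tool(
  rows=[
    [-0.08, -0.05, 0, 0, 0, 0, 1],
    [-0.16, -0.1, 0, 0, 0, 0, 1],
    [-0.24, -0.16, 0, 0, 0, 0, 1],
    [-0.32, -0.21, 0, 0, 0, 0, 1],
    [-0.38, -0.25, 0, 0, 0, 0, 1],
  ],
)

```text
time: 0.93
tool_pos: [0.4374, 0.2885, 0.4043]
orientation: [-3.141, 0.0, 2.814]
ft_force: [0.1, 0.6, 0.3]
width: -0.0001
grip_force: 0.0
```

Call:
servo_tool(
  rows=[
    [-0.08, -0.05, 0, 0, 0, -0.05, 1],
    [-0.16, -0.1, 0, 0, 0, -0.11, 1],
    [-0.22, -0.14, 0, 0, 0, -0.16, 1],
    [-0.27, -0.18, 0, 0, 0, -0.19, 1],
    [-0.27, -0.18, 0, 0, 0, -0.19, 1],
  ],
)

```text
time: 1.35
tool_pos: [0.5173, 0.1847, 0.4041]
orientation: [-3.14, -0.0, 3.097]
ft_force: [-0.7, 0.8, -0.0]
width: 0.0002
grip_force: 0.0
```

Run:
```python
from station import *
from h import *
import pickle
c=camera_info("wrist");im=snapshot("wrist");cv2.imwrite("pics/w1.png",im[:,:,::-1]);pickle.dump(c,open("w1.pkl","wb"))
for n,X in dict(wide=(.53,.22,.072),narrow=(.526,.139,.072)).items():
    x=np.array(c['R'])@X+c['t'];print(n,c['fx']*x[0]/x[2]+c['cx'],c['fy']*x[1]/x[2]+c['cy'])
```

```text
wide 372.0478579431045 234.65791243145975
narrow 262.2154999494783 234.17907210642306
```

View pics/w1.png

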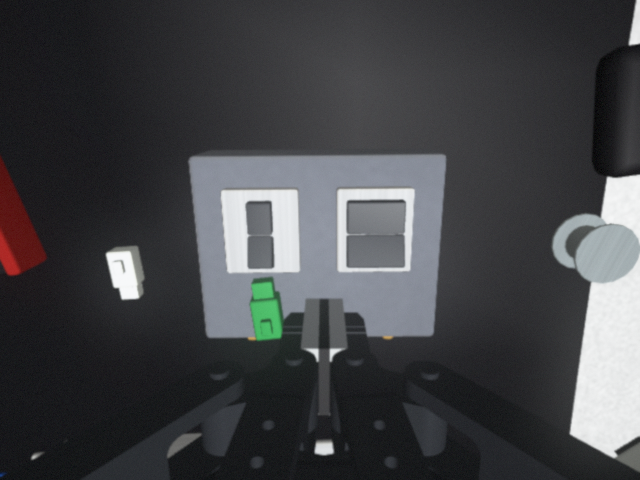

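The wrist picture shows the narrow rocker plate at (260,231) and the wide one at (375,230). Their ridge lines are at row ~235, the raised far halves below them are lighter, and the green plug is at (264,310). The closed fingers are at (323,320).

Run:
```python
from h import *
import pickle
c=pickle.load(open("w1.pkl","rb"));im=cv2.imread("pics/w1.png")[:,:,::-1].copy();g=cv2.cvtColor(im,cv2.COLOR_RGB2GRAY)
for n,p in dict(wide=(375,230),narrow=(261,231)).items():
    m,a,r=blob(im,p,50,165);b=cv2.boxPoints(r)+np.array([p[0]-50,p[1]-50])
    W=np.array([plane(c,q,.072) for q in b]);ctr=W.mean(0)
    print(n,m,a,'ctr',ctr.round(4),'sides mm',[(1000*np.linalg.norm(W[i]-W[i-1])).round(1) for i in range(4)])
    e=max((W[i]-W[i-1] for i in range(4)),key=np.linalg.norm);e=e*np.sign(e[0]);print(' yaw',np.arctan2(e[1],e[0]).round(3))
    x=int(m[0]);col=g[190:275,x-4:x+5].mean(1);print(' col',dict(zip(range(190,275,1),col.astype(int))) if n=='wide' else '')
    for row in(220,250):
        rr=g[row-1:row+2,x-50:x+50].mean(0);d=np.where(rr[15:85]<130)[0]+15+x-50;print(' rocker row',row,d.min(),d.max(),plane(c,((d.min()+d.max())/2,row),.08).round(4))
    print(' ridge',plane(c,(m[0],235.5),.079).round(4))
g=cv2.inRange(cv2.cvtColor(im,cv2.COLOR_RGB2HSV),(45,100,50),(80,255,255));ys,xs=np.nonzero(g);print('green top',ys.min(),plane(c,(xs[ys.argmin()],ys.min()),.07))
```

```text
wide [374.71547828 229.56891051] 6269.0 ctr [0.5275 0.2225 0.072 ] sides mm [np.float64(64.1), np.float64(54.9), np.float64(64.2), np.float64(58.3)]
 yaw 0.017
 col {190: np.int64(229), 191: np.int64(231), 192: np.int64(232), 193: np.int64(232), 194: np.int64(232), 195: np.int64(231), 196: np.int64(232), 197: np.int64(231), 198: np.int64(223), 199: np.int64(171), 200: np.int64(100), 201: np.int64(63), 202: np.int64(82), 203: np.int64(110), 204: np.int64(129), 205: np.int64(134), 206: np.int64(134), 207: np.int64(134), 208: np.int64(133), 209: np.int64(133), 210: np.int64(133), 211: np.int64(133), 212: np.int64(132), 213: np.int64(131), 214: np.int64(131), 215: np.int64(130), 216: np.int64(130), 217: np.int64(128), 218: np.int64(128), 219: np.int64(128), 220: np.int64(128), 221: np.int64(127), 222: np.int64(126), 223: np.int64(125), 224: np.int64(126), 225: np.int64(125), 226: np.int64(125), 227: np.int64(124), 228: np.int64(124), 229: np.int64(123), 230: np.int64(122), 231: np.int64(122), 232: np.int64(121), 233: np.int64(124), 234: np.int64(123), 235: np.int64(104), 236: np.int64(10
[... 529 characters left out ...]
np.int64(117), 264: np.int64(117), 265: np.int64(115), 266: np.int64(111), 267: np.int64(141), 268: np.int64(203), 269: np.int64(223), 270: np.int64(218), 271: np.int64(181), 272: np.int64(152), 273: np.int64(144), 274: np.int64(144)}
 rocker row 220 347 403 [0.5169 0.2214 0.08  ]
 rocker row 250 347 403 [0.5394 0.2212 0.08  ]
 ridge [0.5287 0.2212 0.079 ]
narrow [260.89666746 230.58143714] 6306.5 ctr [0.5245 0.1375 0.072 ] sides mm [np.float64(64.4), np.float64(55.7), np.float64(64.2), np.float64(59.1)]
 yaw -0.089
 col 
 rocker row 220 247 271 [0.5132 0.139  0.08  ]
 rocker row 250 248 273 [0.5356 0.1381 0.08  ]
 ridge [0.525  0.1391 0.079 ]
green top 279 [0.56238656 0.13924917 0.07      ]
```

Call:
servo_tool(
  rows=[
    [-0.03, 0.05, 0.05, 0, 0, 0, 1],
    [-0.057, 0.095, 0.13, 0, 0, 0, 1],
    [-0.057, 0.095, 0.22, 0, 0, 0, 1],
    [-0.057, 0.095, 0.29, 0, 0, 0, 1],
    [-0.057, 0.095, 0.315, 0, 0, 0, 1],
  ],
)

```text
time: 1.82
tool_pos: [0.5373, 0.2257, 0.2727]
orientation: [-3.139, -0.009, 3.102]
ft_force: [-0.5, -1.2, -0.3]
width: -0.0001
grip_force: 0.0
```

Call:
servo_tool(
  rows=[
    [0, 0, 0.02, 0, 0, 0, 1],
    [0, 0, 0.035, 0, 0, 0, 1],
    [0, 0, 0.045, 0, 0, 0, 1],
    [0, 0, 0.052, 0, 0, 0, 1],
    [0, 0, 0.056, 0, 0, 0, 1],
  ],
)

```text
time: 2.23
tool_pos: [0.5406, 0.2253, 0.2582]
orientation: [3.14, 0.003, 3.101]
ft_force: [-1.0, -0.2, 3.1]
width: 0.0
grip_force: 1.7
```

Call:
servo_tool(
  rows=[
    [0, -0.005, 0.004, 0, 0, 0, 1],
    [0, -0.005, 0.008, 0, 0, 0, 1],
    [0, -0.005, 0.012, 0, 0, 0, 1],
    [0, -0.005, 0.015, 0, 0, 0, 1],
    [0, -0.005, 0.015, 0, 0, 0, 1],
  ],
)

```text
time: 2.65
tool_pos: [0.5408, 0.2233, 0.2524]
orientation: [3.14, 0.004, 3.101]
ft_force: [1.2, 1.9, 7.8]
width: 0.0
grip_force: 4.2
```

Call:
servo_tool(
  rows=[
    [0, 0, 0.004, 0, 0, 0, 1],
    [0, 0, 0.006, 0, 0, 0, 1],
    [0, 0, 0.008, 0, 0, 0, 1],
    [0, 0, 0.008, 0, 0, 0, 1],
    [0, 0, 0.008, 0, 0, 0, 1],
  ],
)

```text
time: 3.07
tool_pos: [0.5411, 0.2234, 0.2522]
orientation: [3.141, 0.003, 3.101]
ft_force: [-7.9, -0.3, 23.5]
width: 0.0002
grip_force: 11.5
```

Call:
servo_tool(
  rows=[
    [0, 0, -0.06, 0, 0, 0, 1],
    [0, -0.02, -0.1, 0, 0, 0, 1],
    [0, -0.11, -0.1, 0, 0, 0, 1],
    [0, -0.19, -0.1, 0, 0, 0, 1],
    [0, -0.215, -0.1, 0, 0, 0, 1],
  ],
)

```text
time: 3.48
tool_pos: [0.5356, 0.1342, 0.2864]
orientation: [-3.139, -0.002, 3.099]
ft_force: [0.4, -0.8, -0.6]
width: -0.0001
grip_force: 0.0
```

Call:
servo_tool(
  rows=[
    [0, 0, 0, 0, 0, 0, 1],
    [0, 0, 0, 0, 0, 0, 1],
  ],
)

```text
time: 3.65
tool_pos: [0.536, 0.1368, 0.2863]
orientation: [3.142, -0.002, 3.099]
ft_force: [-0.1, 0.2, 0.5]
width: -0.0001
grip_force: 0.0
```

Run:
```python
from station import *
import cv2,numpy as np
s=sense();print(s['time'],s['tool_pos'],s['ft_force'])
w=snapshot("wrist");d=snapshot("side")[260:400,200:360]
d=cv2.resize(d,None,fx=3,fy=3,interpolation=cv2.INTER_CUBIC);w=cv2.resize(w[100:420,160:480],(420,420))
cv2.imwrite("pics/c2.png",np.hstack([d[:420,:380],w])[:,:,::-1])
```

```text
3.65 [0.53595101 0.13682874 0.28625908] [-0.05450456  0.24423356  0.50577482]
```

View pics/c2.png

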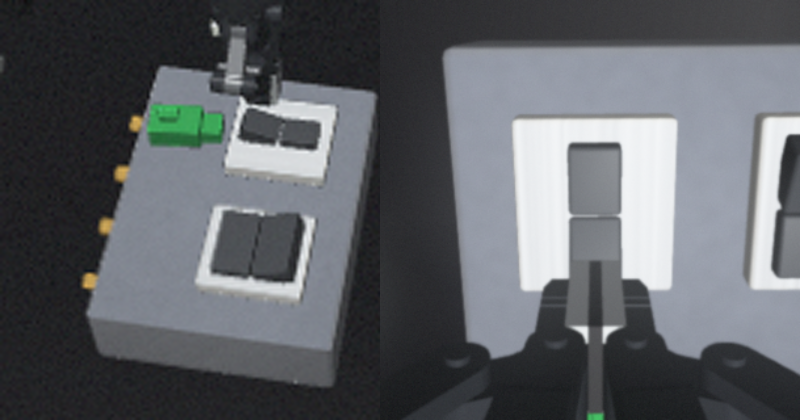

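The picture shows the wide rocker over (its near half now raised) and the closed fingers centred over the narrow rocker's far half, clear of the green plug.

Call:
servo_tool(
  rows=[
    [-0.005, 0, 0.03, 0, 0, 0, 1],
    [-0.005, 0, 0.05, 0, 0, 0, 1],
    [-0.005, 0, 0.06, 0, 0, 0, 1],
    [-0.005, 0, 0.066, 0, 0, 0, 1],
    [-0.005, 0, 0.071, 0, 0, 0, 1],
  ],
)

```text
time: 4.17
tool_pos: [0.5379, 0.1374, 0.2579]
orientation: [-3.142, -0.003, 3.101]
ft_force: [-4.0, 0.7, 2.7]
width: 0.0002
grip_force: 1.8
```

Call:
servo_tool(
  rows=[
    [0, 0, 0.004, 0, 0, 0, 1],
    [0, 0, 0.008, 0, 0, 0, 1],
    [0, 0, 0.012, 0, 0, 0, 1],
    [0, 0, 0.016, 0, 0, 0, 1],
    [0, 0, 0.018, 0, 0, 0, 1],
  ],
)

```text
time: 4.58
tool_pos: [0.5385, 0.1371, 0.2524]
orientation: [3.141, 0.0, 3.101]
ft_force: [-5.6, 0.6, 9.8]
width: 0.0001
grip_force: 4.9
```

Call:
servo_tool(
  rows=[
    [0, 0, 0.003, 0, 0, 0, 1],
    [0, 0, 0.006, 0, 0, 0, 1],
    [0, 0, 0.008, 0, 0, 0, 1],
    [0, 0, 0.008, 0, 0, 0, 1],
    [0, 0, 0.008, 0, 0, 0, 1],
  ],
)

```text
time: 5.0
tool_pos: [0.5388, 0.1372, 0.2522]
orientation: [-3.142, -0.001, 3.101]
ft_force: [-13.4, 0.5, 21.9]
width: 0.0002
grip_force: 11.1
```

Call:
servo_tool(
  rows=[
    [0, 0, -0.08, 0, 0, 0, 1],
    [0, -0.02, -0.18, 0, 0, 0, 1],
    [0, -0.1, -0.22, 0, 0, 0, 1],
    [0.02, -0.2, -0.22, 0, 0, 0, 1],
    [0.03, -0.3, -0.22, 0, 0, 0, 1],
  ],
)

```text
time: 5.42
tool_pos: [0.5217, 0.0166, 0.3388]
orientation: [-3.14, 0.006, 3.103]
ft_force: [-0.3, -0.7, -0.4]
width: -0.0001
grip_force: 0.0
```

Call:
servo_tool(
  rows=[
    [0, -0.1, 0, 0, 0, 0, 1],
    [0.01, -0.2, 0, 0, 0, 0, 1],
    [0.02, -0.3, 0, 0, 0, 0, 1],
    [0.03, -0.37, 0, 0, 0, 0, 1],
    [0.03, -0.37, 0, 0, 0, 0, 1],
  ],
)

```text
time: 5.83
tool_pos: [0.5027, -0.1342, 0.3365]
orientation: [-3.138, 0.001, 3.095]
ft_force: [1.2, -0.1, -0.1]
width: 0.0001
grip_force: 0.0
```

Call:
servo_tool(
  rows=[
    [0, 0, 0, 0, 0, 0, 1],
    [0, 0, 0, 0, 0, 0, 1],
  ],
)

```text
time: 6.0
tool_pos: [0.5034, -0.1297, 0.3362]
orientation: [-3.142, 0.001, 3.1]
ft_force: [0.6, 0.0, 1.3]
width: 0.0003
grip_force: 0.0
```

Run:
```python
from station import *
from h import *
import pickle
s=sense();print(s['tool_pos'])
c=camera_info("wrist");im=snapshot("wrist");cv2.imwrite("pics/w3.png",im[:,:,::-1]);pickle.dump(c,open("w3.pkl","wb"))
for n,X in dict(round=(.506,-.136,.057),square=(.519,-.209,.057)).items():
    x=np.array(c['R'])@X+c['t'];p=(c['fx']*x[0]/x[2]+c['cx'],c['fy']*x[1]/x[2]+c['cy']);m,a,r=blob(im,p,38,190)
    print(n,np.round(p),m,a,r[1],plane(c,m,.057).round(4))
d=snapshot("side")[260:400,200:360]
d=cv2.resize(d,None,fx=2,fy=2);w=im[100:380,100:540]
cv2.imwrite("pics/c3.png",np.hstack([d,w])[:,:,::-1])
```

```text
[ 0.50344834 -0.12966846  0.33615916]
round [312. 245.] [313.54535645 241.89040462] 2162.5 (51.61879348754883, 53.03300476074219) [ 0.5039 -0.1352  0.057 ]
square [197. 270.] [199.47864476 266.55886379] 2435.0 (49.23472595214844, 53.35783767700195) [ 0.5169 -0.2068  0.057 ]
```

View pics/c3.png

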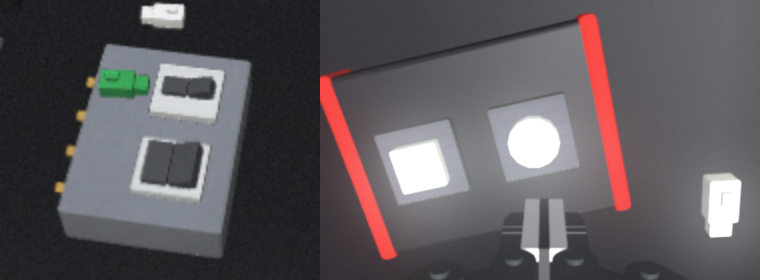

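The picture shows both rockers on. The round key is clear at full-image (313,242) → (0.504, -0.135) and the square key is 73 mm away, so the spacing agrees with the text.

Call:
servo_tool(
  rows=[
    [-0.003, -0.014, 0.07, 0, 0, 0, 1],
    [-0.003, -0.014, 0.15, 0, 0, 0, 1],
    [-0.003, -0.014, 0.21, 0, 0, 0, 1],
    [-0.003, -0.014, 0.235, 0, 0, 0, 1],
    [-0.003, -0.014, 0.24, 0, 0, 0, 1],
  ],
)

```text
time: 6.52
tool_pos: [0.5035, -0.1339, 0.2375]
orientation: [3.14, -0.005, 3.103]
ft_force: [-0.0, 0.7, -0.5]
width: -0.0001
grip_force: 0.0
```

Call:
servo_tool(
  rows=[
    [0, 0, 0.015, 0, 0, 0, 1],
    [0, 0, 0.025, 0, 0, 0, 1],
    [0, 0, 0.032, 0, 0, 0, 1],
    [0, 0, 0.038, 0, 0, 0, 1],
    [0, 0, 0.042, 0, 0, 0, 1],
  ],
)

```text
time: 6.93
tool_pos: [0.5051, -0.1355, 0.2249]
orientation: [-3.141, 0.003, 3.101]
ft_force: [-0.2, 1.7, 5.3]
width: -0.0001
grip_force: 2.3
```

Call:
servo_tool(
  rows=[
    [0, 0, 0.004, 0, 0, 0, 1],
    [0, 0, 0.006, 0, 0, 0, 1],
    [0, 0, 0.006, 0, 0, 0, 1],
    [0, 0, 0.006, 0, 0, 0, 1],
  ],
)

```text
time: 7.27
tool_pos: [0.5054, -0.1356, 0.2243]
orientation: [-3.142, 0.002, 3.101]
ft_force: [-4.1, 3.4, 15.2]
width: 0.0002
grip_force: 7.5
```

Fully down on its stop at 15 N. I'll hold briefly and then lift.

Call:
servo_tool(
  rows=[
    [0, 0, 0, 0, 0, 0, 1],
    [0, 0, -0.05, 0, 0, 0, 1],
    [0, 0, -0.13, 0, 0, 0, 1],
    [0, 0, -0.2, 0, 0, 0, 1],
    [0, 0, -0.2, 0, 0, 0, 1],
  ],
)

```text
time: 7.68
tool_pos: [0.5063, -0.1364, 0.3082]
orientation: [-3.137, 0.011, 3.101]
ft_force: [0.0, -1.0, 0.1]
width: -0.0001
grip_force: 0.0
```

Call:
servo_tool(
  rows=[
    [0, 0, 0, 0, 0, 0, 1],
    [0, 0, 0, 0, 0, 0, 1],
    [0, 0, 0, 0, 0, 0, 1],
  ],
)

```text
time: 7.93
tool_pos: [0.5037, -0.1352, 0.2994]
orientation: [3.141, -0.003, 3.101]
ft_force: [0.3, 0.1, -0.8]
width: -0.0002
grip_force: 0.0
```

Run:
```python
from station import *
s=sense();print(s['tool_pos'],s['ft_force'],s['time']);print(hand_in())
```

```text
[ 0.50374497 -0.1352475   0.29944083] [ 0.25732304  0.05957031 -0.83202849] 7.9333
the job is handed in; nothing more can be done
None
```

I pushed the wide rocker on, then the narrow one, then pressed the round key down to its stop and released it, and handed the job in at 7.9 s; hand-in returned no verdict, and I took no picture after the key press.

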